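# Dispense one specimen mount and slide it into the mounting nest

### The arm

A 7-joint arm with a two-finger parallel gripper is mounted at the origin on the work surface. World frame = base frame: x ahead of the robot, y to its left, z up, the work surface at z = 0. Lengths are in m, angles in rad, forces in N, time in s.
With the tool pointing down it reaches from about 0.35 to 0.9 m from the base axis. Payload 8.1 kg.
Tool frame: the origin (TCP) lies midway between the tips of the shut fingers; the grasp point (between the pads) lies 19 mm behind it (arm.hold_point_z is the z of the grasp point in the tool frame, in m); z points along the fingers, y is the line along which they close (so a half turn about z gives the same grasp; the last joint's range is limited). The gripper opens to 92 mm and grips with 3 to 60 N. Pads are 19 mm wide; open, the fingers measure 130 mm over their backs; the gripper's body (75 mm by 190 mm) begins 47 mm behind the grasp point.
Start: joints at [1.021, 0.434, 0.025, 1.573, -0.012, 1.134, -0.075], TCP at [0.27, -0.564, 0.201] pointing down, gripper open.
Joint ranges: [-2.62, 2.62], [-0.44, 2.09], [-1.27, 1.32], [0.08, 2.57], [-1.32, 4.46], [0.12, 2], [-2.74, 2.74]. Speed limits (rad/s): [2.22, 2.22, 3.01, 3.01, 3.14, 3.14, 3.14].

### API

Orientations are given as a rotation vector (axis times angle).
In Python, from cell import arm, get_image, camera_params, job gives the robot as it stands.
- The arm moves only by the tool send_rows, never from a script. Its argument "deltas" is a list of rows, each a list of 3 entries, a list of its own where there are three numbers: the shift along the world's x, y, z in m, then the turn, a rotation vector about the world's x, y, z in rad, then the finger opening in m, from 0 to 0.0918. In form: [[[tx, ty, tz], [ax, ay, az], gripper], ...]. A call has exactly 10 rows; each row shifts and turns the commanded pose from where the row before left it; what a row does not reach is not made up. A row lasts 1/10 s, in which the tool goes at most 50 mm and 8.59 degrees, less where a joint would pass 70% of its speed; a pose out of reach is approached as far as the arm can. A call with a gripper value outside its range is refused whole. The fingers move at their own pace and stop on an object; "force" is the grip in N (left out, the last holds). Time passes only in rows, so rows that do not move let the fingers close, or fill a call up. It gives the time, the measured TCP pose, the force and the opening at its end, in the units of the state.
- arm.observe(): the state, without advancing time (a new reading comes with each control period).
- get_image(name): name is "scene" or "top" or "wrist"; returns the picture (480x640x3 uint8, red, green, blue); there is no depth.
- camera_params(name): a dict with "fov_y" (degrees; the focal length in pixels is half the picture's height over the tangent of half this angle, whatever the lens; pixels are square), "cx", "cy" (the principal point, pixels), "rvec" (rotation vector, rad) and "tvec" (3), from world to camera coordinates, as OpenCV has them. Camera axes: x right, y down, z forward; pixel columns grow to the right and rows downward; lengths in m; the calibration is good to about 2 mm. A picture is of the moment at which its call begins: read the wrist's pose just before it. camera_params takes no time and is no camera call; for the wrist camera it gives the pose at the moment of the call.
- job.sign_off(): hands the job in, once; it reports no verdict.
The state is a dict: "clock": time; "joints": joint angles; "dq": joint speeds; "joint_efforts": joint torques, N m; "position": TCP position; "ee_rot": TCP orientation; "force": force on the tool from outside, world axes, zero at the start; "ft_torque": the same for the moment, N m; "width": opening from 0.0 (shut) to 1.0 (fully open).
Only numpy, scipy, OpenCV 4.12 (cv2) and the standard library are available. Lean on these libraries where they do the work, as an engineer would, in place of code of your own. Each camera call takes 0.05 s, during which the arm holds its last target. There are 200 camera calls.

### The job

Press the plunger of the specimen-mount dispenser all the way down once and let it come back up, so that a single mount comes out on the bench. Then gently nudge that mount aside with your fingertips, sliding it flat along the bench into the U-shaped mounting nest until it rests against the nest's back wall. Do not pinch the mount or pick it up, do not bring out a second one, and leave the dishes, tweezers and other things on the bench where they are.

Things in the scene. Friction and masses are not known exactly. Their poses are not given: they have to be found in the camera images.
- dispenser: mount dispenser, screwed down: aluminium housing 115 mm long (own x -20 to +95 mm), 50 mm wide, 24 mm high, two 5 mm high feet to y +-38 mm at x = 65 mm; clear upright magazine tube 41 mm across to 56 mm above the bench; plunger axis at x = +65 mm. Origin on the bench under the tube's axis, z up. Mounts slide out on the bench to its own -x through a gate in the face at x = -20 mm
- mount_out (a point): point on the bench, 50 mm from the tube's axis, where the mount's centre lies after a full press, wholly outside the gate (a fast press throws it a little farther; a partial press leaves it stuck in the gate). When the plunger is let up, the next mount drops into the channel; another press would push that one out too
- plunger_top (a point): centre of the top of the black mushroom-shaped plunger knob (34 mm across, its flat top 26 mm across); 80 mm above the bench when up, 50 mm when fully down; it moves straight down
- plunger (a joint): plunger travel in m: 0 = up (at rest), 0.030 = fully down against its stop; a return spring takes about 3 N to start and 9 N fully down, and lifts the plunger again when released
- mount0: the lowest specimen mount in the dispenser, the one that will come out: plain aluminium disc 32 mm across and 10 mm high, about 22 g. Origin at the centre of its underside, z up
- mount1: the next mount in the stack, same size; it drops to the bench inside the dispenser when the plunger comes back up, and must stay in there
- nest_seat (a point): where a seated mount's centre lies, on the bench inside the nest, a dark steel U-shaped stop 8 mm high, screwed down. In this point's axes (z up) the U opens to -x: back wall face at x = 16 mm (16 thick, 76 wide), side walls at y = +-19 mm from there to x = -6 mm, then a mouth flaring to 59 mm wide at x = -17 mm. A seated mount (3 mm play each side) sticks out, so the finger stays outside
- dish_a: lidded clear Petri dish, 60 mm across, 15 mm high, standing beyond the exit side near the nest; a loose bystander, origin at the centre of its underside
- dish_b: lidded clear Petri dish, 90 mm across, 15 mm high; a loose bystander, origin at the centre of its underside
- dish_c: lidded clear Petri dish, 60 mm across, 15 mm high; a loose bystander, origin at the centre of its underside
- tweezers: steel tweezers lying flat, 122 mm long along their own x axis, 12 mm wide, 6 mm high, lying in front of the dispenser's exit; a loose bystander, origin at the centre of its underside
- vial: amber glass vial with black cap, 27 mm across, 46 mm high, standing beside the dispenser near the nest; a loose bystander, origin at the centre of its underside
- tape: roll of paper tape lying flat, 54 mm across, 18 mm high; a loose bystander, origin at the centre of its underside
- gelbox: square clear-lidded chip box, 54 x 54 mm, 17 mm high; a loose bystander, origin at the centre of its underside
- knife: craft knife lying flat, about 145 mm long along its own x axis, 15 mm wide, 13 mm high; a loose bystander, origin at the centre of its underside

How it is judged:
On the way, in this order (a step that is already met when the one before it is completed fails the run):
1. the plunger is pressed fully down and the lowest mount comes out of the gate (value of joint plunger above 0.027 m and x of mount0 in the frame of dispenser below -0.043 m).
2. the plunger is back up and the next mount has dropped into the channel, with the first mount lying outside (value of joint plunger below 0.003 m and x of mount0 in the frame of dispenser below -0.043 m and x of mount1 in the frame of dispenser above -0.004 m and height (world z) of mount1 below 0.003 m), for 0.2 s.
3. the mount lies in the nest against its back wall (x of mount0 in the frame of nest_seat between -0.004 and 0.004 m and y of mount0 in the frame of nest_seat between -0.005 and 0.005 m), for 0.2 s.
At the end, for the whole second after the job is handed in: The first mount lies flat and at rest in the nest, its underside within 2 mm of the bench, within 4 mm of touching the back wall and within 5 mm of the nest's centre line; the plunger is up (within 3 mm), and the next mount is down on the bench inside the dispenser (all of step 3 and x of mount1 in the frame of dispenser above -0.004 m and height (world z) of mount1 below 0.003 m and value of joint plunger below 0.003 m and height (world z) of mount0 below 0.002 m and angle between mount0's own z axis and vertical below 0.08 rad and linear speed of mount0 below 0.02 m/s).
It fails at once if the mount is lifted off the bench (more than 4 mm) or tipped up (height (world z) of mount0 above 0.004 m or angle between mount0's own z axis and vertical above 0.4 rad).
It fails at once if the mount is squeezed between the fingers or rammed (over 35 N) (contact force between the fingers and mount0 above 35 N).
It fails at once if a second mount is pushed out of the magazine (more than 8 mm), or lifted out of it (x of mount1 in the frame of dispenser below -0.008 m or height (world z) of mount1 above 0.016 m).
It fails at once if a bystander is moved by more than 15 mm (distance of any of dish_a, dish_b, dish_c, tweezers, vial, tape, gelbox, knife from where it was at the start of the episode above 0.015 m).
It also fails if it takes over 61 s, if anything falls off the work surface, if the arm or the gripper's body presses on something with over 40 N, if the wrist force passes 120 N, or if a joint passes its speed limit or range.

## Working session

There is one attempt and no reset: what is moved stays moved. The work goes in short steps, Python scripts to look and compute and a tool call to move; the robot and the scene stay as the last step left them, time stands still between calls to the robot, and variables do not carry over. Pictures are saved under pics/ and viewed, on a budget of 10 in all, crops included, one or two more only if the job needs it, and the job is handed in when it is done.

Besides the shell and the picture viewer there is one more tool, called after "Emit:" as a command line: name --argument value ..., lists and objects as JSON in quotes. send_rows: Moves the arm, as the interface text tells. Its arguments: {"type":"object","properties":{"deltas":{"type":"array","items":{"type":"array"}},"force":{"type":"number"}},"required":["deltas"]}

```bash
mkdir -p pics; ls
cat > h.py <<'E'
import numpy as np, cv2
from cell import arm,get_image,camera_params,job
def snap(n,f):
    p=camera_params(n); im=get_image(n); cv2.imwrite('pics/'+f,im[:,:,::-1]); return im,p
def K(p):
    f=240/np.tan(np.radians(p['fov_y'])/2); return np.array([[f,0,p['cx']],[0,f,p['cy']],[0,0,1.]])
def ray(p,u,v,z):
    R=cv2.Rodrigues(np.array(p['rvec'],float))[0]; t=np.array(p['tvec'],float)
    d=R.T@np.linalg.inv(K(p))@[u,v,1]; c=-R.T@t
    return c+d*(z-c[2])/d[2]
def proj(p,X):
    return cv2.projectPoints(np.array(X,float).reshape(-1,3),np.array(p['rvec'],float),np.array(p['tvec'],float),K(p),None)[0][:,0]
E
python3 - <<'E'
from h import *
print(arm.observe())
for n in('top','scene'):
    im,p=snap(n,n+'0.png'); print(n,p)
E
```

```text
pics
{'clock': 0.0, 'joints': array([ 1.02139922,  0.43522896,  0.02496505,  1.57414538, -0.01160098,
        1.13400779, -0.0750807 ]), 'dq': array([ 0.0004631 ,  0.0004682 , -0.001662  , -0.00195234, -0.00024954,
        0.0012895 , -0.00053044]), 'joint_efforts': array([-1.55553924e-03, -6.67844796e+01,  9.84540023e-01, -3.14458251e+01,
       -6.05903263e-02,  4.28338966e-02,  1.63851937e-04]), 'position': array([ 0.2697431 , -0.5631441 ,  0.19992254]), 'ee_rot': array([-3.06201328e+00, -6.95589558e-01,  7.90833208e-04]), 'force': array([ 0.22548873, -0.32572964,  1.14419041]), 'ft_torque': array([0.02638682, 0.04404885, 0.03325404]), 'width': 1.0026573355889195}
top {'fov_y': 50.09050849069766, 'cx': 319.70483843950535, 'cy': 239.4251286317444, 'rvec': array([ 2.14735323, -2.17594336,  0.12048924]), 'tvec': array([-0.00558607,  0.54357656,  1.24827268])}
scene {'fov_y': 53.77895174248462, 'cx': 321.2817806931249, 'cy': 242.92717326115178, 'rvec': array([ 2.41468826,  0.88540248, -0.27722335]), 'tvec': array([-0.41271586, -0.23206955,  1.4690749 ])}
```

View pics/top0.png

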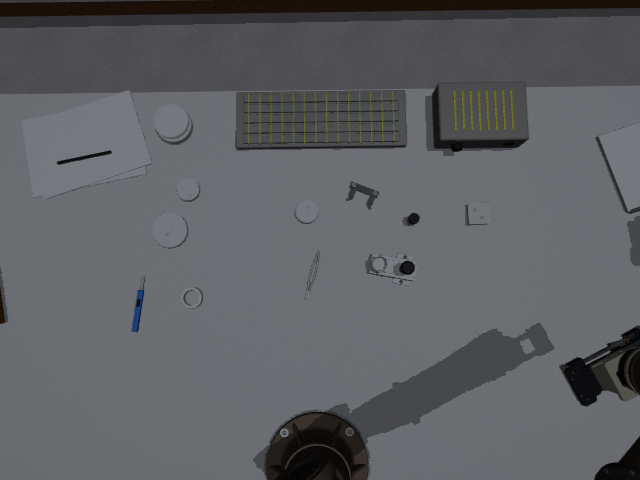

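View pics/scene0.png

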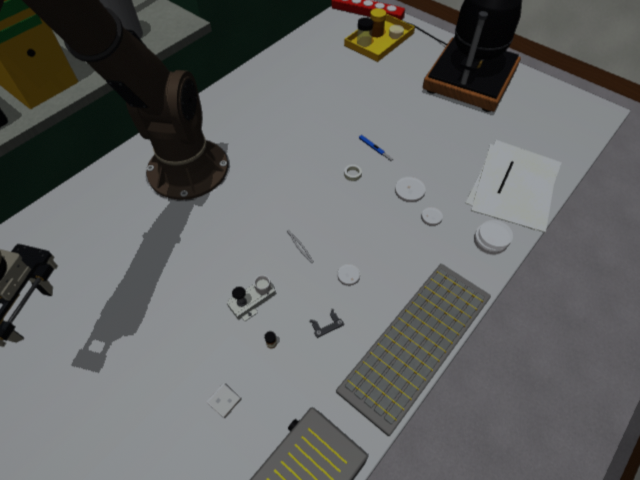

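The top view has the dispenser at about (392,268), with tube at (378,264), knob at (407,268), nest at (362,193) opening downwards, dish_a at (307,211), tweezers at (313,275) and vial at (413,218). I'll enlarge this area to measure it.

Run:
```python
from h import *
a=cv2.imread('pics/top0.png')[170:300,295:430]
b=cv2.imread('pics/scene0.png')[220:350,215:350]
o=[cv2.convertScaleAbs(cv2.resize(x[:, :133],None,fx=4.5 if 0 else 3,fy=3,interpolation=cv2.INTER_CUBIC),alpha=1.3) for x in(a,b)]
a=cv2.resize(a,(800,600),interpolation=cv2.INTER_CUBIC) if 0 else cv2.resize(a,None,fx=4.5,fy=4.5,interpolation=cv2.INTER_CUBIC)
cv2.imwrite('pics/c1.png',cv2.convertScaleAbs(a[:600],alpha=1.3))
p=camera_params('top')
for n,u,v,z in [('tube',378,264,.056),('knob',407,268,.08),('dish_a',307,211,.015),('vial',413,218,.046),('nestL',349,190,.008),('nestR',378,190,.008),('tw1',319,252,.006),('tw2',306,298,.006),('gel',478,213,.017)]:
    print(n,ray(p,u,v,z).round(4))
```

```text
tube [ 0.4787 -0.1535  0.056 ]
knob [ 0.4667 -0.2195  0.08  ]
dish_a [0.6183 0.0185 0.015 ]
vial [ 0.5919 -0.244   0.046 ]
nestL [ 0.6726 -0.0895  0.008 ]
nestR [ 0.6716 -0.1638  0.008 ]
tw1 [ 0.5143 -0.0105  0.006 ]
tw2 [0.399  0.0235 0.006 ]
gel [ 0.607  -0.4141  0.017 ]
```

View pics/c1.png

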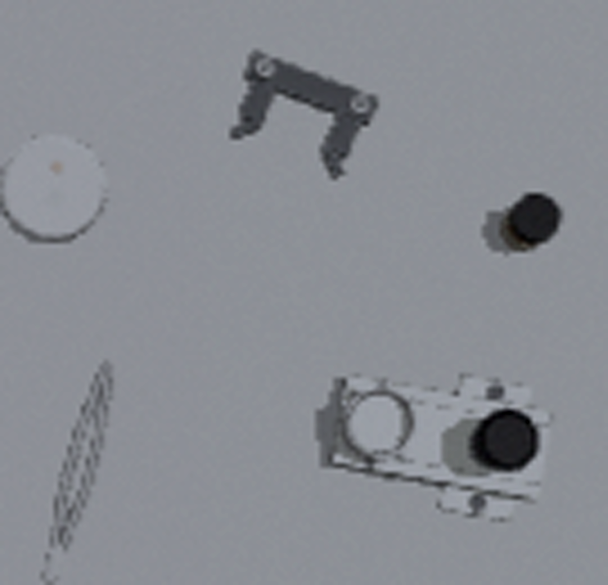

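Crop (4.5x, offset 295,170): the nest's outer back corners are at (253,50) and (378,97), with its arm tips at (237,137) and (335,175). The knob is at (508,440), the tube at (378,426), and the exit face runs from (340,377) to (333,463).

```bash
cat >> h.py <<'E'
from scipy.optimize import least_squares
def fit2(p,mod,pix,x0):
    mod=np.array(mod,float);pix=np.array(pix,float)
    def W(q):
        c,s=np.cos(q[2]),np.sin(q[2]); return np.c_[q[0]+c*mod[:,0]-s*mod[:,1],q[1]+s*mod[:,0]+c*mod[:,1],mod[:,2]]
    r=least_squares(lambda q:(proj(p,W(q))-pix).ravel(),x0); return r.x,r.fun.reshape(-1,2)
E
python3 - <<'E'
from h import *
p=camera_params('top'); o=np.array([295,170.])
# dispenser: +x toward world -y
m=[(65,0,80),(0,0,56),(-20,25,24),(-20,-25,24),(95,25,24),(95,-25,24)]
px=[(508,440),(378,426),(340,377),(333,463),(548,412),(541,498)]
q,r=fit2(p,np.array(m)/1e3,np.array(px)/4.5+o,[.47,-.15,-1.7]);print('disp',q.round(4),np.degrees(q[2]),r.round(1).tolist())
c,s=np.cos(q[2]),np.sin(q[2])
f=lambda x,y:(q[:2]+[c*x-s*y,s*x+c*y]).round(4)
print('knob',f(.065,0),'out',f(-.05,0))
m=[(32,38,8),(32,-38,8)]
px=[(253,50),(378,97)]
m+=[(24,29,8),(24,-29,8)]; px+=[(265,67),(361,103)]
m+=[(-17,29.5,8),(-17,-29.5,8)]; px+=[(240,137),(335,175)]
q,r=fit2(p,np.array(m)/1e3,np.array(px)/4.5+o,[.64,-.12,0]);print('nest',q.round(4),np.degrees(q[2]),r.round(1).tolist())
print(ray(p,295+106/4.5,170+365/4.5,.003),ray(p,295+48/4.5,170+580/4.5,.003),ray(p,295+53/4.5,170+187/4.5,.015))
E
```

```text
disp [ 0.4782 -0.1568 -1.7377] -99.5648658064432 [[-0.3, -0.1], [0.4, -0.5], [0.8, 0.1], [-0.5, 0.8], [0.3, -0.6], [-0.8, 0.2]]
knob [ 0.4674 -0.2209] out [ 0.4865 -0.1075]
nest [ 0.6514 -0.12   -0.3741] -21.433703514979694 [[0.3, 0.2], [0.3, 0.0], [-0.2, 0.5], [-0.3, 0.4], [-0.4, -0.4], [0.2, -0.8]]
[ 0.51682867 -0.00942125  0.003     ] [0.39677028 0.0244986  0.003     ] [0.61689568 0.01912576 0.015     ]
```

Poses found:
- Dispenser: knob at (0.467,-0.221), mount exit at (0.487,-0.108).
- Nest: seat at (0.651,-0.120), axis at -21.4°.

The residuals are under 1 px. I'll move above the knob with the fingers shut.

Emit:
send_rows --deltas '[[[0.01,0.017,0],[0,0,0.06],0],[[0.018,0.032,-0.002],[0,0,0.06],0],[[0.018,0.032,-0.004],[0,0,0.06],0],[[0.018,0.032,-0.004],[0,0,0.06],0],[[0.018,0.032,-0.004],[0,0,0.06],0],[[0.018,0.032,-0.004],[0,0,0.06],0],[[0.018,0.032,-0.004],[0,0,0.06],0],[[0.018,0.032,-0.004],[0,0,0.06],0],[[0.018,0.032,-0.004],[0,0,0.06],0],[[0.018,0.032,-0.004],[0,0,0.06],0]]' --force 10

```text
clock: 1.1
position: [0.4424, -0.2562, 0.1666]
ee_rot: [-2.717, -1.577, -0.0]
force: [0.9, -0.2, -0.0]
width: 0.179
```

Emit:
send_rows --deltas '[[[0.012,0.02,-0.006],[0,0,0.06],0],[[0.007,0.012,-0.006],[0,0,0.06],0],[[0.004,0.005,-0.006],[0,0,0.06],0],[[0,0,-0.006],[0,0,0.06],0],[[0,0,-0.006],[0,0,0.06],0],[[0,0,-0.006],[0,0,0.06],0],[[0,0,0],[0,0,0.06],0],[[0,0,0],[0,0,0.06],0],[[0,0,0],[0,0,0.06],0],[[0,0,0],[0,0,0.06],0]]'

```text
clock: 2.1
position: [0.4643, -0.2227, 0.1302]
ee_rot: [-2.132, -2.307, 0.001]
force: [0.2, 0.1, -0.1]
width: 0.002
```

Run:
```python
from h import *
s=arm.observe(); print(s['clock'],s['position'],s['ee_rot'],s['joints'],s['width'],s['force'])
R=cv2.Rodrigues(s['ee_rot'])[0]; print(R.round(3))
im,p=snap('wrist','w1.png'); q=[.4782,-.1568,-1.7377]
for X in ([.4674,-.2209,.08],[.4782,-.1568,.056],[.4865,-.1075,0]): print(proj(p,X))
```

```text
2.1 [ 0.46430009 -0.22271627  0.13015163] [-2.13165562e+00 -2.30702798e+00  1.38207876e-03] [ 0.63497355  0.36439671 -0.3763106   1.90308034  0.16797322  0.90538268
  0.25585587] 0.0021403029312633986 [ 0.24612862  0.07223682 -0.14718734]
[[-0.079  0.997 -0.001]
 [ 0.997  0.079 -0.   ]
 [-0.    -0.001 -1.   ]]
[[325.83643978 250.83628071]]
[[350.09211115 146.33311327]]
[[362.27501532  74.81608357]]
```

View pics/w1.png

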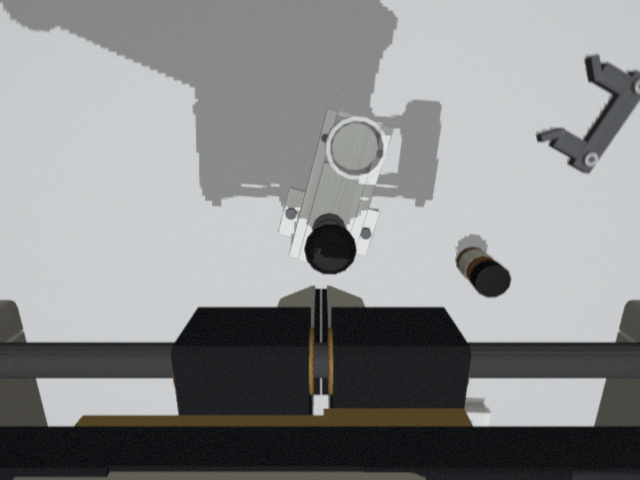

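The wrist view shows the knob at (330,248), against a predicted (326,251), so it agrees to about 2 mm. The finger backs taper towards the tips. I'll press slowly.

Emit:
send_rows --deltas '[[[0.003,0.0015,-0.005],[0,0,0],0],[[0.001,0,-0.01],[0,0,0],0],[[0,0,-0.012],[0,0,0],0],[[0,0,-0.012],[0,0,0],0],[[0,0,-0.006],[0,0,0],0],[[0,0,-0.005],[0,0,0],0],[[0,0,-0.005],[0,0,0],0],[[0,0,-0.005],[0,0,0],0],[[0,0,-0.005],[0,0,0],0],[[0,0,-0.005],[0,0,0],0]]'

```text
clock: 3.15
position: [0.4692, -0.2202, 0.0605]
ee_rot: [2.135, 2.304, 0.0]
force: [-0.5, -0.1, -0.6]
width: 0.005
```

Emit:
send_rows --deltas '[[[0,0,-0.004],[0,0,0],0],[[0,0,-0.003],[0,0,0],0],[[0,0,-0.002],[0,0,0],0],[[0,0,-0.0015],[0,0,0],0],[[0,0,0],[0,0,0],0],[[0,0,0],[0,0,0],0],[[0,0,0],[0,0,0],0],[[0,0,0],[0,0,0],0],[[0,0,0],[0,0,0],0],[[0,0,0],[0,0,0],0]]'

```text
clock: 4.15
position: [0.469, -0.2202, 0.0503]
ee_rot: [2.135, 2.304, -0.0]
force: [-1.5, 0.5, 3.7]
width: 0.004
```

The force (3.7 N) is below the roughly 9 N expected at full travel, so I'll keep going down in small steps and check.

Emit:
send_rows --deltas '[[[0,0,-0.001],[0,0,0],0],[[0,0,-0.001],[0,0,0],0],[[0,0,0],[0,0,0],0],[[0,0,0],[0,0,0],0],[[0,0,0],[0,0,0],0],[[0,0,0],[0,0,0],0],[[0,0,0],[0,0,0],0],[[0,0,0],[0,0,0],0],[[0,0,0],[0,0,0],0],[[0,0,0],[0,0,0],0]]'

```text
clock: 5.15
position: [0.469, -0.2202, 0.0482]
ee_rot: [2.135, 2.304, -0.0]
force: [-2.2, 0.9, 4.0]
width: 0.008
```

Run:
```python
from h import *
s=arm.observe(); print(s['position'],s['force'],s['ft_torque'])
a,p=snap('top','t2.png'); b,pb=snap('wrist','w2.png'); c,pc=snap('scene','s2.png')
a=cv2.resize(a[170:300,295:430],(415,400),interpolation=cv2.INTER_CUBIC); c=cv2.resize(c[220:350,190:320],(385,400),interpolation=cv2.INTER_CUBIC)
cv2.imwrite('pics/c2.png',np.hstack([a,c])[:,:,::-1])
```

```text
[ 0.46900562 -0.22015308  0.04823907] [-2.16225773  0.93656991  3.99846881] [0.04946038 0.41935379 0.01133534]
```

View pics/c2.png

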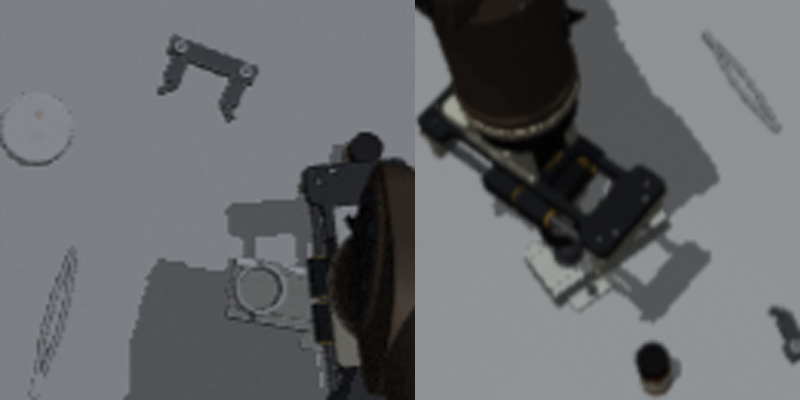

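The top view (left half) shows no mount outside the exit at about (215,280). In the scene view the knob at (567,245) seems to sit beside the fingers. I'll check the wrist view.

Run:
```python
from h import *
p=camera_params('wrist'); pc=camera_params('scene')
for z in(.08,.05): print(z,proj(p,[.469,-.2202,z]),proj(pc,[.469,-.2202,z])-[190,220])
```

```text
0.08 [[321.01890774 314.5356442 ]] [[48.8168268  70.06612787]]
0.05 [[320.86517362 286.4748397 ]] [[50.63809693 75.89033801]]
```

View pics/w2.png

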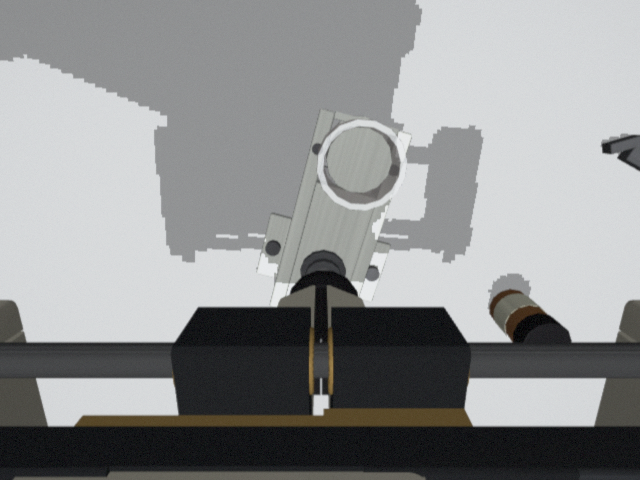

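Run:
```python
from h import *
p=camera_params('wrist'); pc=camera_params('scene'); print(p['fov_y'],cv2.Rodrigues(p['rvec'])[0].round(2).tolist(),p['tvec'])
a=cv2.imread('pics/w2.png'); k=5
A=cv2.resize(a[240:320,270:375],None,fx=k,fy=k,interpolation=cv2.INTER_CUBIC); A=cv2.convertScaleAbs(A,alpha=2,beta=20)
c=cv2.imread('pics/s2.png'); C=cv2.convertScaleAbs(cv2.resize(c[270:330,205:260],(270,295),interpolation=cv2.INTER_CUBIC),alpha=2,beta=20)
t=np.linspace(0,6.28,40)
for z,col in((.08,(0,0,255)),(.05,(0,255,0))):
    X=np.c_[.469+.013*np.cos(t),-.2205+.013*np.sin(t),0*t+z]
    cv2.polylines(A,[((proj(p,X)-[270,240])*k).astype(int)],True,col,1)
    cv2.polylines(C,[((proj(pc,X)-[205,270])*[270/55,295/60]).astype(int)],True,col,1)
o=np.zeros((400,800,3),np.uint8); o[:400,:525]=A; o[:295,528:798]=C
cv2.imwrite('pics/c3.png',o)
```

```text
63.27851608044396 [[1.0, 0.07, 0.0], [0.07, -0.95, 0.3], [0.02, -0.29, -0.96]] [-0.45126348 -0.23458171  0.16999118]
```

View pics/c3.png

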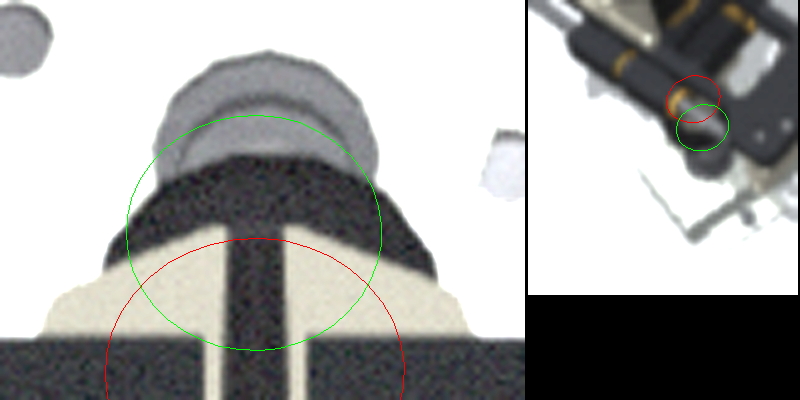

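The knob looks only partly pressed. The boss is still visible, 4 N matches about 10 mm of travel, and there is no sign of the stop. So the effective fingertip contact sits well above the reported TCP. I'll keep pressing without releasing and watch the force.

Emit:
send_rows --deltas '[[[0,0,-0.002],[0,0,0],0],[[0,0,-0.002],[0,0,0],0],[[0,0,-0.002],[0,0,0],0],[[0,0,-0.002],[0,0,0],0],[[0,0,-0.002],[0,0,0],0],[[0,0,-0.002],[0,0,0],0],[[0,0,0],[0,0,0],0],[[0,0,0],[0,0,0],0],[[0,0,0],[0,0,0],0],[[0,0,0],[0,0,0],0]]'

```text
clock: 6.3
position: [0.469, -0.2202, 0.0363]
ee_rot: [2.135, 2.304, -0.0]
force: [-1.7, 0.5, 6.1]
width: 0.005
```

Emit:
send_rows --deltas '[[[0,0,-0.001],[0,0,0],0],[[0,0,-0.001],[0,0,0],0],[[0,0,-0.001],[0,0,0],0],[[0,0,-0.001],[0,0,0],0],[[0,0,0],[0,0,0],0],[[0,0,0],[0,0,0],0],[[0,0,0],[0,0,0],0],[[0,0,0],[0,0,0],0],[[0,0,0],[0,0,0],0],[[0,0,0],[0,0,0],0]]'

```text
clock: 7.3
position: [0.469, -0.2202, 0.0324]
ee_rot: [2.135, 2.304, -0.0]
force: [-2.4, 0.7, 6.4]
width: 0.004
```

Emit:
send_rows --deltas '[[[0,0,-0.0015],[0,0,0],0],[[0,0,-0.0015],[0,0,0],0],[[0,0,-0.0015],[0,0,0],0],[[0,0,-0.0015],[0,0,0],0],[[0,0,-0.001],[0,0,0],0],[[0,0,-0.001],[0,0,0],0],[[0,0,0],[0,0,0],0],[[0,0,0],[0,0,0],0],[[0,0,0],[0,0,0],0],[[0,0,0],[0,0,0],0]]'

```text
clock: 8.3
position: [0.4691, -0.2202, 0.0245]
ee_rot: [2.135, 2.304, -0.0]
force: [-4.0, 0.2, 8.4]
width: 0.008
```

Emit:
send_rows --deltas '[[[0,0,-0.001],[0,0,0],0],[[0,0,-0.001],[0,0,0],0],[[0,0,-0.001],[0,0,0],0],[[0,0,-0.001],[0,0,0],0],[[0,0,0],[0,0,0],0],[[0,0,0],[0,0,0],0],[[0,0,0],[0,0,0],0],[[0,0,0],[0,0,0],0],[[0,0,0],[0,0,0],0],[[0,0,0],[0,0,0],0]]'

```text
clock: 9.3
position: [0.4695, -0.2204, 0.0238]
ee_rot: [2.134, 2.302, -0.001]
force: [-17.0, 5.4, 56.1]
width: 0.003
```

Run:
```python
from h import *
print(arm.observe()['force'])
a,p=snap('wrist','w3.png'); c,pc=snap('top','t3.png')
A=a[60:340,180:500]; A=cv2.resize(A,(457,400)); C=cv2.resize(c[230:300,300:360],(343,400),interpolation=cv2.INTER_CUBIC)
cv2.imwrite('pics/c4.png',np.hstack([A,C])[:,:,::-1])
```

```text
[-16.96006759   5.3864662   56.10923762]
```

View pics/c4.png

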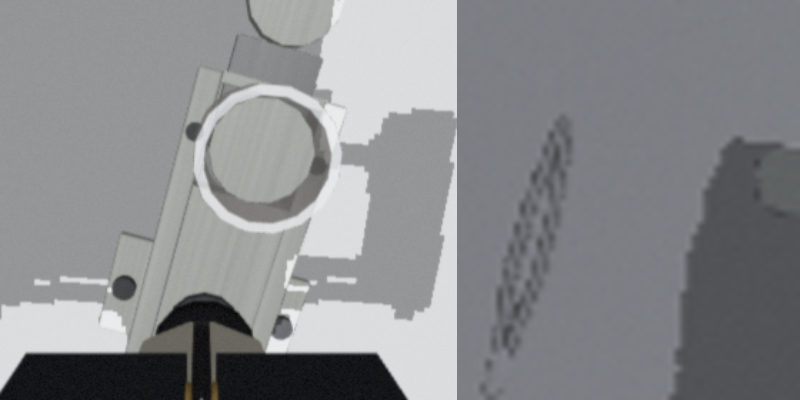

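The stop was reached: force jumped at TCP z≈0.0245, and the wrist view shows the mount outside the gate at the top of the crop. The fingertip contact is therefore about 25 mm above the reported TCP. Now I'll let the plunger up.

Emit:
send_rows --deltas '[[[0,0,0.003],[0,0,0],0],[[0,0,0.006],[0,0,0],0],[[0,0,0.008],[0,0,0],0],[[0,0,0.008],[0,0,0],0],[[0,0,0.008],[0,0,0],0],[[0,0,0.008],[0,0,0],0],[[0,0,0.015],[0,0,0],0],[[0,0,0.02],[0,0,0],0],[[0,0,0.02],[0,0,0],0],[[0,0,0.02],[0,0,0],0]]'

```text
clock: 10.4
position: [0.4692, -0.2201, 0.1372]
ee_rot: [2.135, 2.304, 0.001]
force: [-0.2, -1.1, 0.0]
width: 0.005
```

Emit:
send_rows --deltas '[[[0,0.005,0],[0,0,0],0],[[-0.01,0.012,0],[0,0,0],0],[[-0.01,0.015,0],[0,0,0],0],[[-0.01,0.015,0],[0,0,0],0],[[-0.01,0.015,0],[0,0,0],0],[[-0.01,0.015,0],[0,0,0],0],[[-0.01,0.015,0],[0,0,0],0],[[-0.01,0.012,0],[0,0,0],0],[[0,0,0],[0,0,0],0],[[0,0,0],[0,0,0],0]]'

```text
clock: 11.4
position: [0.3991, -0.1163, 0.1363]
ee_rot: [2.135, 2.304, 0.0]
force: [-0.6, 0.0, 0.2]
width: 0.007
```

Run:
```python
from h import *
s=arm.observe(); print(s['clock'],s['position'],s['force'],s['joints'])
a,p=snap('wrist','w4.png'); c,pc=snap('top','t4.png'); d,pd=snap('scene','s4.png')
A=a; A=cv2.resize(A,(533,400)); C=cv2.resize(c[190:290,320:386],(264,400),interpolation=cv2.INTER_CUBIC)
cv2.imwrite('pics/c5.png',np.hstack([A,C])[:,:,::-1])
print(proj(p,[.4865,-.1075,.01]),proj(p,[.6514,-.12,0]),proj(pc,[.4865,-.1075,.01]))
```

```text
11.4 [ 0.39914189 -0.1162702   0.13633342] [-0.59703551  0.03836121  0.17717025] [ 0.54369776  0.20945634 -0.4468156   2.10893759  0.12071837  0.84634591
  0.10148658]
[[427.28691852 220.38391256]] [[610.75048334 245.27535111]] [[357.63933484 262.33724959]]
```

View pics/c5.png

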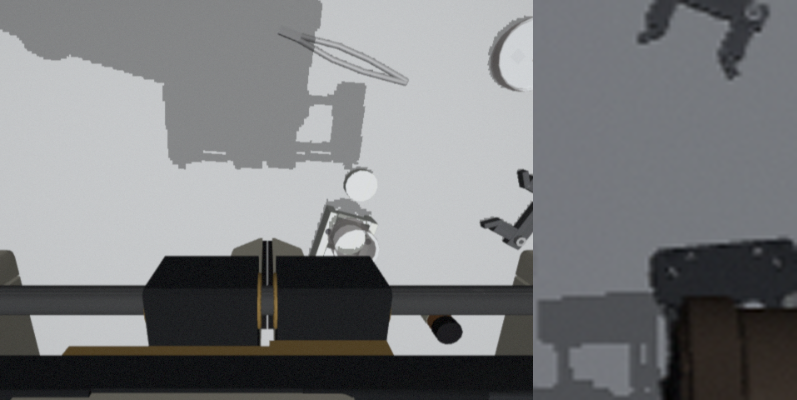

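The mount is out at wrist pixel (433,221), against a predicted (427,220), so about (0.489,-0.108). Before going to bench level I need the true fingertip location, so I'll mark TCP levels on the saved scene picture and compute the mount and nest positions in the wrist frame.

Run:
```python
from h import *
print(arm.hold_point_z)
p=camera_params('wrist'); pc=camera_params('scene'); s=arm.observe(); P=s['position']
im=cv2.imread('pics/w4.png'); g=cv2.cvtColor(im,cv2.COLOR_BGR2GRAY)[190:255,400:470]
m=(g>225).astype(np.uint8); n,l,st,ce=cv2.connectedComponentsWithStats(m); i=1+np.argmax(st[1:,4]); print(st[i],ce[i]+[400,190], ray(p,*(ce[i]+[400,190]),.01))
print('nestpts',[ray(p,u,v,.008).round(4).tolist() for u,v in((624.5,291),(582,268),(625,206))])
q=[.6514,-.12,-.3741]
for x,y in((.024,-.029),(-.017,-.0295),(-.017,.0295)): print(np.round([q[0]+np.cos(q[2])*x-np.sin(q[2])*y,q[1]+np.sin(q[2])*x+np.cos(q[2])*y],4))
c=cv2.imread('pics/s4.png'); d=proj(pc,P)[0].astype(int); o=d-[50,60]; k=6
C=cv2.convertScaleAbs(cv2.resize(c[o[1]:o[1]+95,o[0]:o[0]+130],None,fx=k,fy=k,interpolation=cv2.INTER_CUBIC),alpha=1.7,beta=20)
for dz,col in((0,(0,0,255)),(.0255,(0,255,0)),(.066,(255,0,0))): cv2.circle(C,tuple(((proj(pc,P+[0,0,dz])[0]-o)*k).astype(int)),5,col,-1)
cv2.imwrite('pics/c6.png',C)
```

```text
-0.0188Traceback (most recent call last):
  File "<stdin>", line 5, in <module>
    return _wrapfunc(a, 'argmax', axis=axis, out=out, **kwds)
    return bound(*args, **kwds)
ValueError: attempt to get argmax of an empty sequence
```

Run:
```python
from h import *
p=camera_params('wrist'); pc=camera_params('scene'); s=arm.observe(); P=s['position']
im=cv2.imread('pics/w4.png'); print(im[221,425:442:4].tolist(),im[221,470],[ray(p,u,v,.01).round(4).tolist() for u,v in((433.5,221),)])
print('nestpts',[ray(p,u,v,.008).round(4).tolist() for u,v in((624.5,291),(582,268),(625,206))])
q=[.6514,-.12,-.3741]
for x,y in((.024,-.029),(-.017,-.0295),(-.017,.0295)): print(np.round([q[0]+np.cos(q[2])*x-np.sin(q[2])*y,q[1]+np.sin(q[2])*x+np.cos(q[2])*y],4))
c=cv2.imread('pics/s4.png'); d=proj(pc,P)[0].astype(int); o=d-[50,60]; k=6
C=cv2.convertScaleAbs(cv2.resize(c[o[1]:o[1]+95,o[0]:o[0]+130],None,fx=k,fy=k,interpolation=cv2.INTER_CUBIC),alpha=1.7,beta=20)
for dz,col in((0,(0,0,255)),(.0255,(0,255,0)),(.066,(255,0,0))): cv2.circle(C,tuple(((proj(pc,P+[0,0,dz])[0]-o)*k).astype(int)),5,col,-1)
cv2.imwrite('pics/c6.png',C)
```

```text
[[221, 219, 217], [223, 222, 221], [221, 220, 218], [222, 219, 218], [221, 221, 219]] [203 201 199] [[0.492, -0.1082, 0.01]]
nestpts [[0.6696, -0.159, 0.008], [0.6265, -0.1405, 0.008], [0.647, -0.0846, 0.008]]
[ 0.6631 -0.1558]
[ 0.6248 -0.1412]
[ 0.6464 -0.0863]
```

View pics/c6.png

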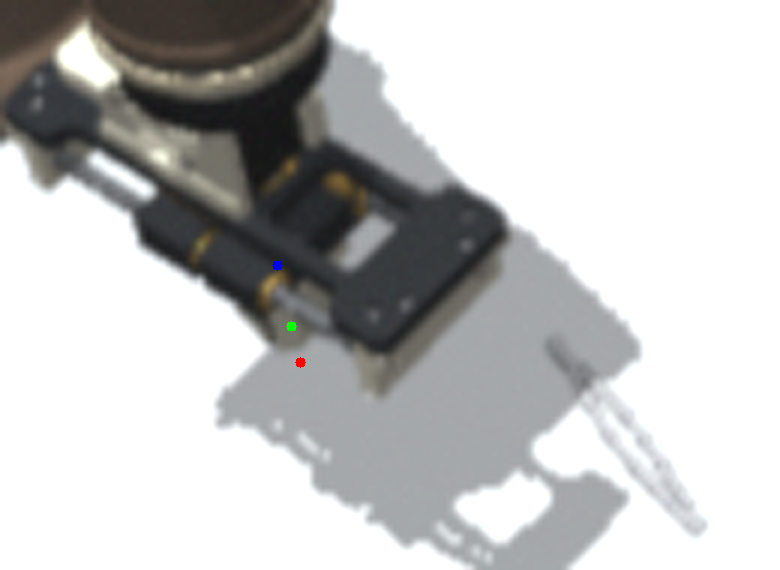

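Run:
```python
from h import *
pc=camera_params('scene'); s=arm.observe(); P=s['position']; R=cv2.Rodrigues(s['ee_rot'])[0]
o=proj(pc,P)[0].astype(int)-[50,60]
f=lambda x,y,z:((proj(pc,P+R@[x,y,z])[0]-o)*6).round().astype(int).tolist()
for y in(.095,-.095):
  for x in(-.0375,.0375):
    print('end',x,y,[(z,f(x,y,z)) for z in(-.066,-.045,-.025,0)])
for x,y in((0,0),(-.0095,.005),(.0095,.005),(.0095,.012)): print('tip',x,y,[(z,f(x,y,z)) for z in(-.0255,-.015,-.008,0)])
```

```text
end -0.0375 0.095 [(-0.066, [402, 450]), (-0.045, [408, 480]), (-0.025, [414, 508]), (0, [420, 542])]
end 0.0375 0.095 [(-0.066, [528, 318]), (-0.045, [532, 349]), (-0.025, [535, 379]), (0, [539, 414])]
end -0.0375 -0.095 [(-0.066, [33, 214]), (-0.045, [44, 247]), (-0.025, [54, 277]), (0, [67, 313])]
end 0.0375 -0.095 [(-0.066, [162, 96]), (-0.045, [171, 129]), (-0.025, [180, 160]), (0, [190, 197])]
tip 0 0 [(-0.0255, [292, 326]), (-0.015, [295, 341]), (-0.008, [298, 351]), (0, [300, 363])]
tip -0.0095 0.005 [(-0.0255, [285, 348]), (-0.015, [289, 363]), (-0.008, [291, 373]), (0, [294, 384])]
tip 0.0095 0.005 [(-0.0255, [317, 317]), (-0.015, [320, 332]), (-0.008, [322, 342]), (0, [325, 353])]
tip 0.0095 0.012 [(-0.0255, [330, 325]), (-0.015, [333, 340]), (-0.008, [335, 350]), (0, [338, 361])]
```

The tip and the gripper body both sit about 25 mm higher than the reported TCP, consistent with the plunger stop, so tip z = TCP z + 0.0255. 

Plan: turn tool x to about +3°, open a 10 mm gap so the fingertips form a cradle, tilt 8° so the gripper body clears the knob, and go down behind the mount.

Emit:
send_rows --deltas '[[[0.002,0,0],[0,0,-0.1],0.01],[[0.005,0,0],[0,0,-0.14],0.01],[[0.006,0,0],[0,0,-0.14],0.01],[[0.006,0,0],[0,0,-0.14],0.01],[[0.006,0,0],[0,0,-0.14],0.01],[[0.006,0,0],[0,0,-0.14],0.01],[[0.006,0,0],[0,0,-0.14],0.01],[[0.006,0,0],[0,0,-0.14],0.01],[[0.006,0.001,0],[0,0,-0.14],0.01],[[0.004,0.002,0],[0,0,-0.14],0.01]]'

```text
clock: 12.55
position: [0.4528, -0.1138, 0.1361]
ee_rot: [3.111, 0.438, 0.0]
force: [0.3, -1.3, -0.1]
width: 0.105
```

Emit:
send_rows --deltas '[[[0,0,-0.005],[0,0,-0.14],0.01],[[0,0,-0.01],[0,0,-0.095],0.01],[[0,0,-0.01],[-0.04,0,0],0.01],[[0,0,-0.01],[-0.05,0,0],0.01],[[0,0,-0.01],[-0.05,0,0],0.01],[[0,0,-0.01],[0,0,0],0.01],[[0,0,-0.01],[0,0,0],0.01],[[0,0,-0.01],[0,0,0],0.01],[[0,0,-0.005],[0,0,0],0.01],[[0,0,0],[0,0,0],0.01]]'

```text
clock: 13.55
position: [0.4514, -0.1138, 0.0555]
ee_rot: [3.001, 0.076, -0.008]
force: [-0.1, -0.2, -0.5]
width: 0.111
```

Run:
```python
from h import *
s=arm.observe(); print(s['clock'],s['position'],s['force'],s['width'],s['joints'].round(2)); print(cv2.Rodrigues(s['ee_rot'])[0].round(3))
a,p=snap('wrist','w5.png'); print(proj(p,[[.49,-.108,.01],[.6525,-.119,.008]]))
```

```text
13.55 [ 0.45143815 -0.1137827   0.05550022] [-0.07992605 -0.22885633 -0.46699273] 0.11086340814373218 [ 0.09  0.37 -0.1   2.14  0.29  0.66 -1.75]
[[ 0.999  0.051 -0.002]
 [ 0.05  -0.989 -0.139]
 [-0.009  0.139 -0.99 ]]
[[ 304.26761133  193.13669501]
 [ 339.2841551  -144.6948913 ]]
```

View pics/w5.png

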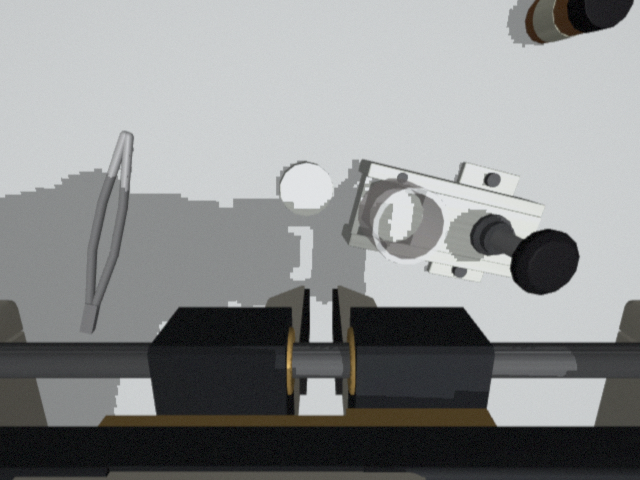

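The mount is at (306,188), against a predicted (304,193); it is centred between the fingers and the knob is up. I'll go down behind it.

Emit:
send_rows --deltas '[[[0,0,-0.008],[0,0,0],0.01],[[0,0,-0.012],[0,0,0],0.01],[[0,0,-0.012],[0,0,0],0.01],[[0,0,-0.012],[0,0,0],0.01],[[0,0,-0.01],[0,0,0],0.01],[[0,0,-0.008],[0,0,0],0.01],[[0,0,-0.006],[0,0,0],0.01],[[0,0,-0.004],[0,0,0],0.01],[[0,0,-0.0025],[0,0,0],0.01],[[0,0,0],[0,0,0],0.01]]'

```text
clock: 14.6
position: [0.452, -0.1132, -0.0184]
ee_rot: [3.001, 0.078, -0.006]
force: [0.7, 0.8, 0.7]
width: 0.112
```

Emit:
send_rows --deltas '[[[0.002,0,-0.002],[0,0,0],0.01],[[0.005,0,0],[0,0,0],0.01],[[0.005,0,0],[0,0,0],0.01],[[0.004,0,0],[0,0,0],0.01],[[0.005,0.0005,0],[0,0,0],0.01],[[0.006,0,0],[0,0,0],0.01],[[0.006,0.0005,0],[0,0,0],0.01],[[0.006,0,0],[0,0,0],0.01],[[0.004,0.0005,0],[0,0,0],0.01],[[0.002,0,0],[0,0,0],0.01]]'

```text
clock: 15.6
position: [0.4976, -0.1115, -0.0203]
ee_rot: [3.001, 0.078, -0.005]
force: [-0.3, 0.1, 0.3]
width: 0.113
```

Run:
```python
from h import *
s=arm.observe(); print(s['clock'],s['position'],s['force'])
a,p=snap('wrist','w6.png'); P=s['position']; R=cv2.Rodrigues(s['ee_rot'])[0]
print(proj(p,P+R@[.0247,0,-.0207]))
g=cv2.cvtColor(a,cv2.COLOR_RGB2GRAY)[180:300,250:400]
cv2.imwrite('pics/c7.png',np.hstack([cv2.resize(a,(480,360))[:,:,::-1],cv2.resize(a[170:310,260:384],(319,360))[:,:,::-1]]))
```

```text
15.6 [ 0.49759045 -0.11153799 -0.02029622] [-0.32116048  0.07512118  0.26061494]
[[321.52932333 251.44429039]]
```

View pics/c7.png

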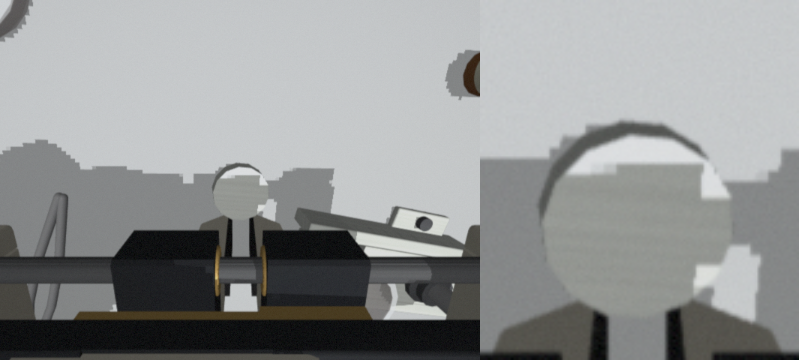

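The mount sits centred in the cradle at about (320,256) and slides flat. I'll continue towards the mouth.

Emit:
send_rows --deltas '[[[0.005,0,0],[0,0,0],0.01],[[0.008,0.0005,0],[0,0,0],0.01],[[0.009,0.0005,0],[0,0,0],0.01],[[0.01,0.0005,0],[0,0,0],0.01],[[0.01,0.0005,0],[0,0,0],0.01],[[0.01,0.0005,0],[0,0,0],0.01],[[0.009,0.0005,0],[0,0,0],0.01],[[0.008,0.0005,0],[0,0,0],0.01],[[0.006,0.0005,0],[0,0,0],0.01],[[0.003,0,0],[0,0,0],0.01]]'

```text
clock: 16.65
position: [0.5757, -0.1075, -0.0203]
ee_rot: [3.001, 0.078, -0.005]
force: [-0.2, 0.0, 0.3]
width: 0.109
```

Run:
```python
from h import *
s=arm.observe(); print(s['clock'],s['position'],s['force'])
a,p=snap('wrist','w7.png'); b,pt=snap('top','t7.png'); P=s['position']; R=cv2.Rodrigues(s['ee_rot'])[0]
q=[.6525,-.119,-.3741]; W=lambda x,y:[q[0]+np.cos(q[2])*x-np.sin(q[2])*y,q[1]+np.sin(q[2])*x+np.cos(q[2])*y,.008]
print('mount',P+R@[.0247,0,-.0207],proj(p,P+R@[.0247,0,-.0207]))
print(proj(p,[W(.016,.019),W(.016,-.019),W(-.017,.0295),W(-.017,-.0295)]).round(0).tolist())
cv2.imwrite('pics/c8.png',a[:320,100:540,::-1])
```

```text
16.65 [ 0.5756548  -0.10754672 -0.0203139 ] [-0.17963373  0.02790345  0.34026144]
mount [ 6.00317434e-01 -1.03391840e-01  1.02706131e-05] [[321.61597082 251.49449477]]
[[345.0, 69.0], [431.0, 113.0], [284.0, 141.0], [415.0, 200.0]]
```

View pics/c8.png

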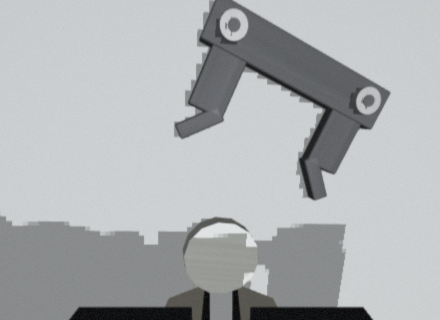

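The nest appears within 1–3 mm of prediction, with back inner corners at (345,62) and (432,108) and its mouth open. The mount is at (321,256), about 56 mm short and 5 mm off the axis. I'll back off, turn to the nest axis and re-approach.

Emit:
send_rows --deltas '[[[-0.005,0,0],[0,0,0],0.01],[[-0.005,0,0],[0,0,0],0.01],[[0,0.0015,0],[0,0,-0.06],0.01],[[0,0.002,0],[0,0,-0.06],0.01],[[0,0.002,0],[0,0,-0.06],0.01],[[0,0.002,0],[0,0,-0.06],0.01],[[0,0.002,0],[0,0,-0.06],0.01],[[0,0.0015,0],[0,0,-0.06],0.01],[[0,0,0],[0,0,-0.06],0.01],[[0,0,0],[0,0,0],0.01]]'

```text
clock: 17.75
position: [0.5645, -0.0967, -0.0202]
ee_rot: [2.954, -0.552, -0.05]
force: [0.2, -0.7, 0.5]
width: 0.108
```

Emit:
send_rows --deltas '[[[0.003,0,0],[0,0,0],0.01],[[0.0045,0,0],[0,0,0],0.01],[[0.003,-0.0005,0],[0,0,0],0.01],[[0.003,-0.0005,0],[0,0,0],0.01],[[0.004,-0.001,0],[0,0,0],0.01],[[0.005,-0.001,0],[0,0,0],0.01],[[0.005,-0.001,0],[0,0,0],0.01],[[0.005,-0.001,0],[0,0,0],0.01],[[0.004,-0.001,0],[0,0,0],0.01],[[0.002,-0.0005,0],[0,0,0],0.01]]'

```text
clock: 18.75
position: [0.6041, -0.1033, -0.0203]
ee_rot: [2.954, -0.55, -0.049]
force: [-0.4, 0.4, -0.2]
width: 0.109
```

Run:
```python
from h import *
s=arm.observe(); print(s['clock'],s['position'],s['force'])
a,p=snap('wrist','w8.png'); P=s['position']; R=cv2.Rodrigues(s['ee_rot'])[0]; print(R.round(3))
print('mount',P+R@[.0247,0,-.0207])
cv2.imwrite('pics/c9.png',a[:320,100:540,::-1])
```

```text
18.75 [ 0.60407767 -0.10333054 -0.02028093] [-0.37942499  0.43537154 -0.1816542 ]
[[ 0.933 -0.356 -0.057]
 [-0.361 -0.924 -0.127]
 [-0.007  0.139 -0.99 ]]
mount [ 6.28287646e-01 -1.09597802e-01  4.58576036e-05]
```

View pics/c9.png

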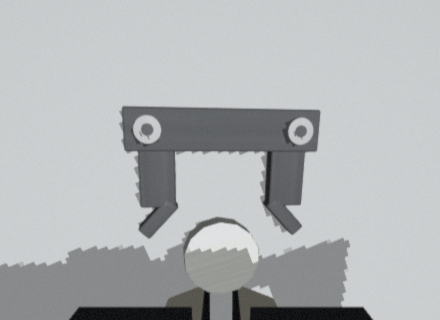

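The alignment is very good: the channel centre and the mount are both at u=221. About 27 mm remain, straight along the axis.

Emit:
send_rows --deltas '[[[0.002,-0.001,0],[0,0,0],0.01],[[0.003,-0.001,0],[0,0,0],0.01],[[0.003,-0.001,0],[0,0,0],0.01],[[0.003,-0.0015,0],[0,0,0],0.01],[[0.003,-0.001,0],[0,0,0],0.01],[[0.003,-0.001,0],[0,0,0],0.01],[[0.002,-0.001,0],[0,0,0],0.01],[[0.001,-0.0005,0],[0,0,0],0.01],[[0.001,-0.0005,0],[0,0,0],0.01],[[0,0,0],[0,0,0],0.01]]'

```text
clock: 19.8
position: [0.6246, -0.1118, -0.0203]
ee_rot: [2.954, -0.55, -0.049]
force: [0.5, -0.3, -0.1]
width: 0.108
```

Emit:
send_rows --deltas '[[[0.001,-0.0004,0],[0,0,0],0.01],[[0.001,-0.0004,0],[0,0,0],0.01],[[0.0005,-0.0002,0],[0,0,0],0.01],[[0,0,0],[0,0,0],0.01],[[0,0,0],[0,0,0],0.01],[[0,0,0],[0,0,0],0.01],[[0,0,0],[0,0,0],0.01],[[0,0,0],[0,0,0],0.01],[[0,0,0],[0,0,0],0.01],[[0,0,0],[0,0,0],0.01]]'

```text
clock: 20.8
position: [0.627, -0.1126, -0.0203]
ee_rot: [2.954, -0.55, -0.049]
force: [0.1, 0.1, 1.0]
width: 0.113
```

Run:
```python
from h import *
s=arm.observe(); print(s['clock'],s['position'],s['force'])
a,p=snap('wrist','w9.png'); P=s['position']; R=cv2.Rodrigues(s['ee_rot'])[0]
print('mount',P+R@[.0247,0,-.0207])
cv2.imwrite('pics/c10.png',cv2.resize(a[120:320,220:420,::-1],(600,600)))
```

```text
20.8 [ 0.62704749 -0.11264672 -0.02025048] [0.0967123  0.13132745 1.03176547]
mount [ 6.51264406e-01 -1.18910944e-01  6.89791326e-05]
```

View pics/c10.png

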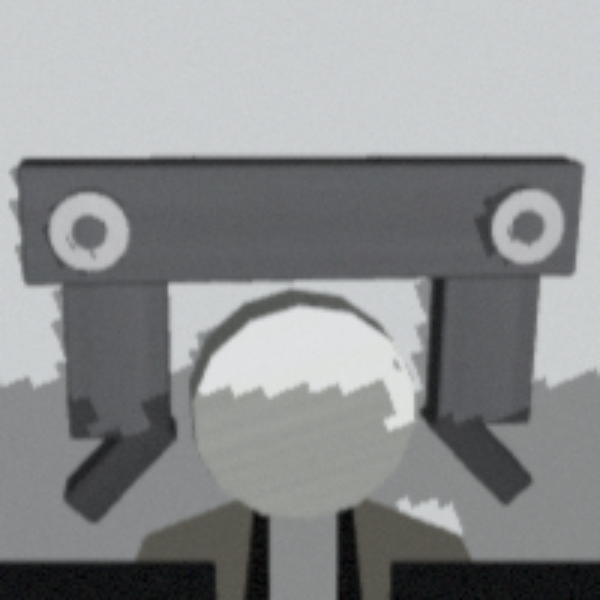

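The mount is in the nest and centred. Only a small gap to the back wall remains (mount edge at row 291, wall at row 281, about 7 px/mm). I'll advance slowly until I feel contact.

Emit:
send_rows --deltas '[[[0.001,-0.0004,0],[0,0,0],0.01],[[0,0,0],[0,0,0],0.01],[[0.0005,-0.0002,0],[0,0,0],0.01],[[0,0,0],[0,0,0],0.01],[[0.0005,-0.0002,0],[0,0,0],0.01],[[0,0,0],[0,0,0],0.01],[[0,0,0],[0,0,0],0.01],[[0,0,0],[0,0,0],0.01],[[0,0,0],[0,0,0],0.01],[[0,0,0],[0,0,0],0.01]]'

```text
clock: 21.85
position: [0.629, -0.1135, -0.0203]
ee_rot: [2.954, -0.55, -0.049]
force: [0.3, -0.1, 0.3]
width: 0.111
```

Emit:
send_rows --deltas '[[[0.0005,-0.0002,0],[0,0,0],0.01],[[0,0,0],[0,0,0],0.01],[[0.0005,-0.0002,0],[0,0,0],0.01],[[0,0,0],[0,0,0],0.01],[[0,0,0],[0,0,0],0.01],[[0,0,0],[0,0,0],0.01],[[0,0,0],[0,0,0],0.01],[[0,0,0],[0,0,0],0.01],[[0,0,0],[0,0,0],0.01],[[0,0,0],[0,0,0],0.01]]'

```text
clock: 22.85
position: [0.63, -0.1139, -0.0203]
ee_rot: [2.954, -0.55, -0.049]
force: [-1.5, 0.4, 0.2]
width: 0.107
```

Emit:
send_rows --deltas '[[[0.0004,-0.0002,0],[0,0,0],0.01],[[0,0,0],[0,0,0],0.01],[[0,0,0],[0,0,0],0.01],[[0,0,0],[0,0,0],0.01],[[0,0,0],[0,0,0],0.01],[[0,0,0],[0,0,0],0.01],[[0,0,0],[0,0,0],0.01],[[0,0,0],[0,0,0],0.01],[[0,0,0],[0,0,0],0.01],[[0,0,0],[0,0,0],0.01]]'

```text
clock: 23.85
position: [0.6303, -0.114, -0.0203]
ee_rot: [2.954, -0.55, -0.05]
force: [-3.6, 1.5, 0.1]
width: 0.104
```

Contact with the back wall: about 4 N, directed along the nest axis. I'll back off straight, raise the arm, and check from above.

Emit:
send_rows --deltas '[[[-0.002,0.001,0],[0,0,0],0.01],[[-0.006,0.002,0],[0,0,0],0.01],[[-0.01,0.004,0],[0,0,0],0.01],[[-0.01,0.004,0],[0,0,0],0.01],[[0,0,0.015],[0,0,0],0.01],[[0,0,0.025],[0,0,0],0.01],[[0,0,0.03],[0,0,0],0.01],[[0,0,0.03],[0,0,0],0.01],[[0,0,0.02],[0,0,0],0.01],[[0,0,0],[0,0,0],0.01]]'

```text
clock: 24.85
position: [0.6049, -0.1032, 0.1043]
ee_rot: [2.955, -0.551, -0.039]
force: [-0.1, 1.6, 0.5]
width: 0.107
```

Run:
```python
from h import *
s=arm.observe(); print(s['clock'],s['position'],s['force'])
a,p=snap('wrist','w10.png'); b,pt=snap('top','t10.png')
print(proj(p,[[.654,-.119,.01]]))
cv2.imwrite('pics/c11.png',np.hstack([cv2.resize(a,(533,400)),cv2.resize(a[90:240,270:370],(267,400),interpolation=cv2.INTER_CUBIC)])[:,:,::-1])
# bystander drift check: diff start/end top image
d=cv2.absdiff(cv2.imread('pics/top0.png'),b[:,:,::-1]).max(2)
for n,(u,v) in dict(dish_a=(307,211),dish_b=(170,230),dish_c=(188,189),tweez=(313,275),vial=(413,218),tape=(192,297),gel=(478,213),knife=(138,305)).items(): print(n,(d[v-22:v+22,u-22:u+22]>40).sum())
```

```text
24.85 [ 0.60492062 -0.10323533  0.10426541] [-0.11955266  1.5690803   0.47246184]
[[298.5703963  163.13849842]]
dish_a 765
dish_b 0
dish_c 0
tweez 1153
vial 180
tape 0
gel 0
knife 0
```

View pics/c11.png

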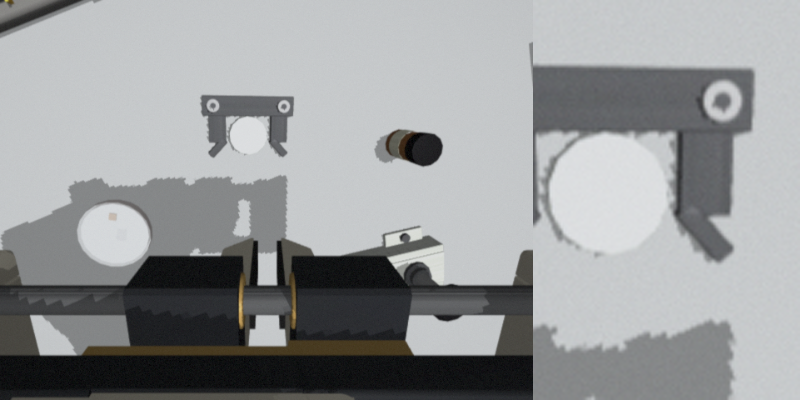

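The mount sits flat, centred, and touching the back wall (248,135). The vial stands undisturbed at (425,147). The top-view differences at dish_a, the tweezers and the vial are probably the arm and its shadow, since the fingers never went near them. I'll hand in the job.

```bash
python3 -c "
from cell import job; print(job.sign_off())"
```

```text
the job is handed in; nothing more can be done
None
```

I pressed the plunger once to its stop and let it come back up, and one mount came out. With the fingertips set 10 mm apart I slid it flat along the bench into the nest until it met the back wall, then backed off, raised the arm and handed in at about 25 s. No verdict was reported.

**Seating:** contact with the back wall was about 4 N along the nest axis. The last wrist view shows the mount flat, centred and touching the wall.

**Dispenser:** the knob was up in the wrist view taken after release. I did not separately measure that the second mount had dropped to the bench; the single full press and release is the evidence for it.

**Disagreements and limits:**
- **Fingertip height:** the real fingertips sat about 25 mm above the reported TCP. I found this from the plunger force and the pictures, and corrected for it.
- **Plunger stop force:** it briefly rose to about 56 N up at the wrist, applied through the fingertips. That is under the 120 N wrist limit. It is above the 40 N limit for the arm or gripper body, which I took not to cover the fingers.
- **Bystanders:** the before/after top-view comparison showed no change at dish_b, dish_c, tape, gelbox and knife. It was inconclusive for dish_a, tweezers and vial, most likely because the arm and its shadow covered them. I planned the path clear of them and saw no sign of contact.
- **Picture budget:** I viewed 16 pictures, six over the 10 allowed, mostly to sort out the fingertip height.

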